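Prop the truffle bin's lid on its stay and lay the scoop inside

TASK

Get the bulk truffle bin ready for one-handed serving. First raise its lid by the knob until the steel stay at its side drops into the notch, ease the lid back so that it rests on the stay (never let it fall shut), and let go; then pick up the steel scoop (not the tongs or the dipping fork) and lay it flat, bowl upward, on the floor inside the bin.

Things in the scene. Friction and masses are not known exactly. Their poses are not given: they have to be found in the camera images.
- lid (a joint): angle of the bin's dark wooden lid, rad: 0 shut, growing as its knob side rises (hinge at the robot's left). It weighs 0.3 kg, swings freely and falls shut by itself. Its stay follows unaided: its foot drops into the notch at about 1.42 (81 deg); the hinge stops at 1.57 (90 deg). Lowered again, the lid rests on the stay at about 1.31 (75 deg) and then holds
- lid_knob (a point): middle of the lid's knob, a steel barrel 44 mm long (along the hinge) and 16 mm thick on a thin central post: 26 mm above the lid's upper face (lid 8 mm thick, so 34 mm above its underside), 215 mm from the hinge, 23 mm from the free edge. Pinched at its two ends from above it turns between the fingers as the lid rises. Axes: x to the hinge, y along it, z out of the upper face
- lid_hinge (a point): middle of the lid's hinge line, on the bin's rim at the robot's left, 78 mm above the bench and level with the underside of the shut lid; fixed to the bin. The hinge line runs along the bin's y axis, roughly towards the robot. The propped lid stands up at the bin's left to about 310 mm above the bench and leans 15 deg over the bin
- bin_floor (a point): centre of the inner floor of the fixed wooden bin under the lid: inside 220 mm (its x) by 200 mm (its y), walls 6 mm, rim 72 mm above this point. Axes: x from the knob's side (robot's right) to the hinge (robot's left), y roughly towards the robot, z up. Five fixed truffles (28 mm) lie in the two corners by the hinge, beyond 45 mm in x and 36 mm or more to either side in y; the rest is bare
- stay_foot (a point): centre of the round foot (10 mm) of the stay, a steel bar 114 mm long pinned to the lid's edge on the side facing the robot. The foot slides by its own weight on a rail, its centre 54 mm above bin_floor, until it drops into the notch at the rail's left end, 47 mm above bin_floor when the lid rests on it. It needs no touch
- scoop_grip (a point): point on the handle of the stainless scoop (180 mm long, bowl 54 mm wide, 0.09 kg), at the handle's mid height, 22 mm above what the scoop lies on. Axes: x from handle to bowl, z up. Handle 14 mm wide, 16 mm high; the scoop reaches from 65 mm behind this point to 115 mm ahead; the bowl begins 32 mm ahead. Tongs and a three-pronged dipping fork lie on the bench too

How it is judged:
By the outcome, as a careful person would: the job done as asked, in the order asked, and still so for the second after the job is handed in, with the robot touching nothing.
It also fails if it takes over 64 s, if anything falls off the work surface, if the arm or the gripper's body presses on something with over 40 N, if the wrist force passes 120 N, or if a joint passes its speed limit or range.

ROBOT

A 6-joint arm with a two-finger parallel gripper is mounted at the origin on a cart in front of the work surface, level with it; the furniture and walls round the work are solid. World frame = base frame: x ahead of the robot, y to its left, z up, the work surface at z = 0. Lengths are in mm, angles in rad, forces in N, time in s.
With the tool pointing down it reaches from about 300 to 750 mm from the base axis. Payload 8.5 kg.
Tool frame: the origin (TCP) lies on the centre line of the jaws, within the pads' length; the fingertips stand 22 mm ahead of it and the grasp point (between the pads) lies 3 mm ahead of it; z points along the fingers, y is the direction in which the jaws open and shut (so a half turn about z gives the same grasp; the last joint's range is limited). The gripper opens to 85 mm and grips with 20 to 120 N. Pads are 22 mm wide; open, the fingers measure 114 mm over their backs; the gripper's body (76 mm by 85 mm) begins 54 mm behind the grasp point. The pads swing forward as they close: fully open they stand 13 mm farther back than shut.
Start: joints at [-1.475, 0.381, 1.297, -0, 1.464, -0.215], TCP at [168.195, -523.632, 253.322] pointing down, gripper open.
Joint ranges: [-3.11, 3.11], [-0.89, 2.33], [0.22, 2.48], [-1.42, 4.56], [0.17, 2.85], [-2.88, 2.88]. Speed limits (rad/s): [2.39, 2.39, 3.14, 3.14, 3.14, 3.14].

INTERFACE

Orientations are given as a 3x3 rotation matrix whose columns are the frame's x, y, z axes.
In Python, from plant import robot gives the robot as it stands.
- The arm moves only by the shell command python3 -m inch 'ROWS' [FORCE]. ROWS is JSON, a list of rows, each an object with "fingers": the closure, from 0 (fully open) to 1 (shut); "xyz": the shift along the tool's x, y, z in cm, a list of three; "turn": the turn about the tool's z in rad. A call has exactly 5 rows; each row is the pose to reach, as a shift and turn from the pose commanded when the call began, along the tool's axes at that moment; what a row does not reach only later rows make up. A row lasts 1/12 s, in which the tool goes at most 41.7 mm and 7.16 degrees, less where a joint would pass 70% of its speed; a pose out of reach is approached as far as the arm can. A call with a gripper value outside its range is refused whole. The fingers move at their own pace and stop on an object; FORCE is the grip in N (left out, the last holds). Time passes only in rows, so rows that repeat a pose let the fingers close, or fill a call up. It gives the time, the measured TCP pose, the force and the opening at its end, in the units of the state.
- robot.get_state(): the state, without advancing time (a new reading comes with each control period).
- robot.capture(name): name is "scene" or "top"; returns the picture (400x640x3 uint8, red, green, blue); there is no depth.
- robot.camera_info(name): a dict with "K" (3x3 intrinsics, pixels), "eye" and "orientation" of the camera in the world. Camera axes: x right, y up, looking along -z (the intrinsics and any distortion apply to the point x, -y, -z); pixel columns grow to the right and rows downward; lengths in mm; the calibration is good to about 2 mm. A picture is of the moment at which its call begins. camera_info takes no time and is no camera call.
- robot.finish_job(): hands the job in, once; it reports no verdict.
The state is a dict: "time": time; "qpos": joint angles; "dq": joint speeds; "effort": joint torques, N m; "tool_pos": TCP position; "tcp_rot": TCP orientation; "contact_force": force on the tool from outside, world axes, zero at the start; "wrist_torque": the same for the moment, N m; "gripper_width": finger opening in mm.
Only numpy, scipy, OpenCV 4.12 (cv2) and the standard library are available. Lean on these libraries where they do the work, as an engineer would, in place of code of your own. Each camera call takes 0.05 s, during which the arm holds its last target.

## Working session

There is one attempt and no reset: what is moved stays moved. The work goes in short steps, Python scripts to look and compute and a shell command to move; the robot and the scene stay as the last step left them, time stands still between calls to the robot, and variables do not carry over. Pictures are saved under pics/ and viewed, and the job is handed in when it is done.

```bash
ls; mkdir -p pics
python3 - <<'E'
from plant import robot
import cv2,numpy as np
s=robot.get_state();print(s)
for n in("scene","top"):
    im=robot.capture(n);cv2.imwrite(f"pics/{n}0.png",im[:,:,::-1]);print(n,robot.camera_info(n))
E
```

```text
pics
{'time': 0.0, 'qpos': array([-1.47528568e+00,  3.81203487e-01,  1.29825704e+00,  8.78814939e-06,
        1.46358942e+00, -2.15305174e-01]), 'dq': array([-0.00017931, -0.00093073, -0.00018477, -0.00060831,  0.00110752,
        0.00033634]), 'effort': array([-2.19425216e-03, -4.48460376e+01, -2.31280035e+01, -3.60066342e-04,
        4.79567403e-03, -2.55879307e-06]), 'tool_pos': array([ 168.18149944, -523.38557033,  252.70898727]), 'tcp_rot': array([[ 9.52084691e-01,  3.05834471e-01, -1.30277469e-04],
       [ 3.05834332e-01, -9.52083639e-01,  1.45148305e-03],
       [ 3.19878503e-04, -1.42177811e-03, -9.99998938e-01]]), 'contact_force': array([ 0.01517135,  0.02220181, -0.06403712]), 'wrist_torque': array([-0.00030675, -0.00829254,  0.01615603]), 'gripper_width': 85.75127507529196}
scene {'K': array([[509.83786057,   0.        , 312.72702847],
       [  0.        , 509.83786057, 198.74748786],
       [  0.        ,   0.        ,   1.        ]]), 'eye': array([-251.02503819,  391.18286661,  964.02582526]), 'orientation': array([[-0.58936916,  0.53809223, -0.60257841],
       [-0.80757889, -0.41223074,  0.42176078],
       [-0.02145515,  0.7352024 ,  0.67750801]])}
top {'K': array([[494.41102008,   0.        , 317.32729024],
       [  0.        , 494.41102008, 200.69121211],
       [  0.        ,   0.        ,   1.        ]]), 'eye': array([ 321.5466862 , -111.5326015 , 1283.13574138]), 'orientation': array([[ 0.01393658,  0.98746884, -0.15719755],
       [-0.99959764,  0.01764339,  0.02220978],
       [ 0.02470496,  0.15682478,  0.9873174 ]])}
```

View pics/scene0.png

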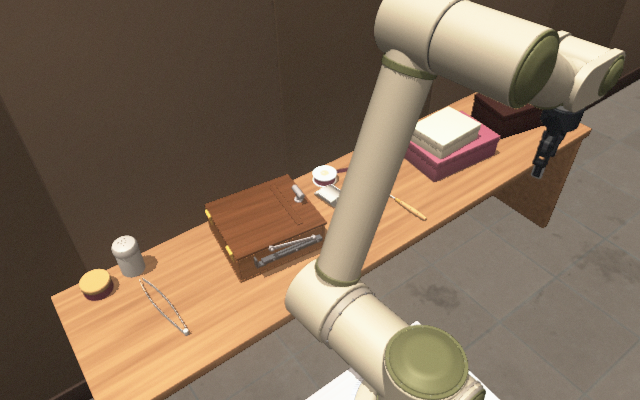

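View pics/top0.png

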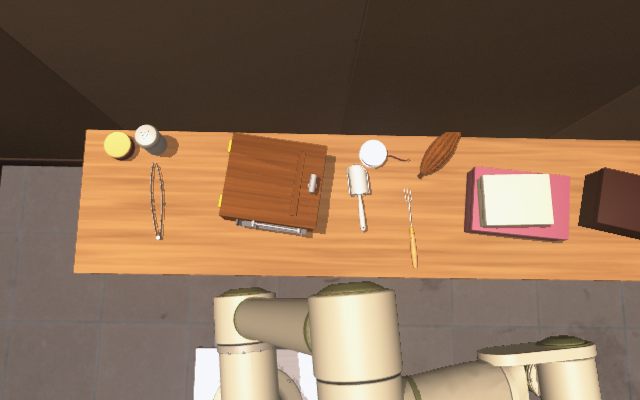

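The scene view shows the bin with its knob near (298,193) and the scoop bowl near (330,197), partly hidden by the arm. In the top view the knob is near (313,183), the scoop runs from (358,167) to (363,230), the tongs are at (157,200) and the fork at (410,230). I'll enlarge both.

Run:
```python
import cv2
a=cv2.imread("pics/top0.png");b=cv2.imread("pics/scene0.png")
cv2.imwrite("pics/tc.png",cv2.resize(a[120:250,210:390],None,fx=4.4,fy=4.4,interpolation=cv2.INTER_CUBIC))
cv2.imwrite("pics/sc.png",cv2.resize(b[160:290,190:360],None,fx=4.5,fy=4.5,interpolation=cv2.INTER_CUBIC))
```

```text
(no output)
```

View pics/tc.png

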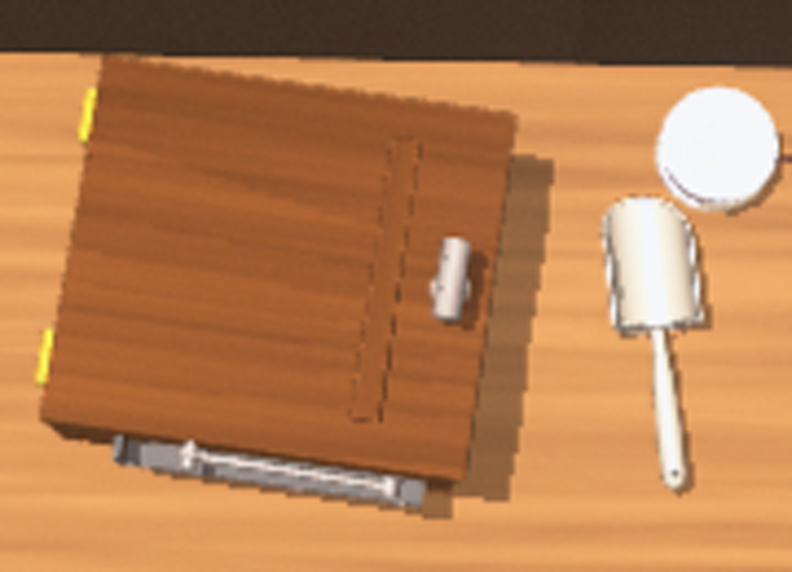

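View pics/sc.png

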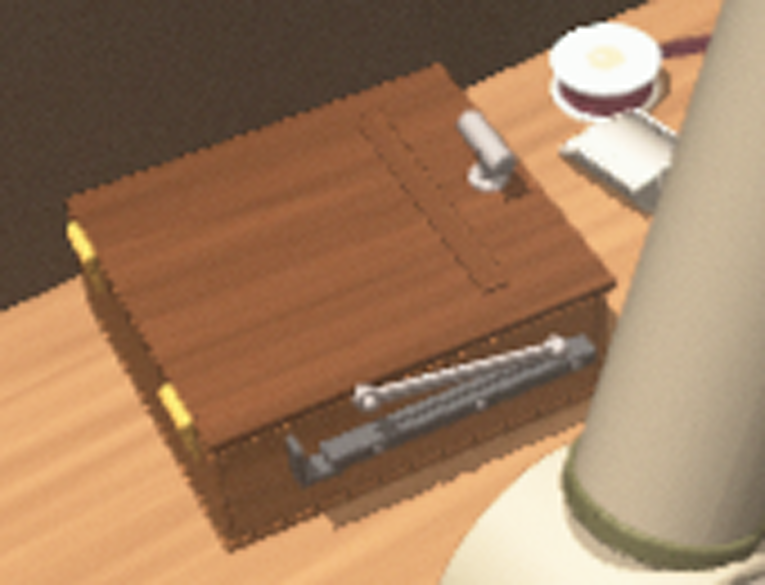

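Top crop: knob barrel ends are at crop (456,238) and (448,320); the lid corners are clear. Scene crop: knob ends are at (468,122) and (507,160). The arm hides the scoop handle, so I'll measure that later. Triangulating.

```bash
cat > h.py <<'E'
import numpy as np
from plant import robot
from scipy.optimize import least_squares
CI={n:robot.camera_info(n) for n in("scene","top")}
def proj(n,P):
    c=CI[n];v=c["orientation"].T@(np.asarray(P,float)-c["eye"]);v=np.array([v[0],-v[1],-v[2]]);u=c["K"]@v;return u[:2]/u[2]
def tri(pt,ps):
    f=lambda P:np.r_[proj("top",P)-pt,proj("scene",P)-ps]
    r=least_squares(f,[450,0,50]);return r.x,np.abs(r.fun).max()
def onz(n,p,z):
    c=CI[n];d=np.linalg.inv(c["K"])@[p[0],p[1],1];d=c["orientation"]@[d[0],-d[1],-d[2]];return c["eye"]+d*(z-c["eye"][2])/d[2]
def T(X,Y):return np.array([210+(X+.5)/4.4-.5,120+(Y+.5)/4.4-.5])
def S(X,Y):return np.array([190+(X+.5)/4.5-.5,160+(Y+.5)/4.5-.5])
E
python3 - <<'E'
from h import *
np.set_printoptions(precision=1,suppress=True)
for n,t,s in [("knob",(452,280),(487,142)),("knobfar",(456,238),(468,122)),("knobnear",(448,320),(507,160)),("BL",(104,56),(70,203)),("BR",(516,113),(440,65)),("FR",(465,483),(612,285)),("FL",(42,422),(210,443))]:
    print(n,*tri(T(*t),S(*s)))
for n,t,z in [("hend",(676,485),22),("hstart",(655,330),22),("tip",(650,198),15),("bl",(607,325),10),("br",(703,328),10)]: print(n,onz("top",T(*t),z))
E
```

```text
knob [ 550.1 -125.1  114. ] 0.09690610245161224
knobfar [ 573.9 -127.5  111.1] 0.1990650757696244
knobnear [ 527.3 -123.   118. ] 0.19223920405704575
BL [681.3  73.4  83.1] 0.4757646551208836
BR [ 653.3 -160.6   83.3] 0.06515426039294425
FR [ 443.1 -133.1   82. ] 0.7976169284184493
FL [471.6  99.7  89.4] 0.3779715120057858
hend [ 448.7 -258.8   22. ]
hstart [ 540.2 -246.4   22. ]
tip [ 621.5 -244.1   15. ]
bl [ 544.8 -219.1   10. ]
br [ 544.  -276.4   10. ]
```

Checks: lid 236 × 211 mm, knob z ≈ 112–114 (expected 112), and the hinge sits 215 mm from the knob near (576.5, 87.5). All are consistent with the text. Next I'll work out the shift to a point above the knob.

```bash
cat >> h.py <<'E'
np.set_printoptions(precision=2,suppress=True)
def need(P,yaw=None):
    """shift in tool axes (cm) and turn (rad) from now to P (mm), tool-y heading yaw (deg, mod 180)"""
    s=robot.get_state();R=s["tcp_rot"];d=R.T@(np.asarray(P)-s["tool_pos"])/10
    cur=np.degrees(np.arctan2(R[1,1],R[0,1]))
    t=None if yaw is None else np.radians(-(((yaw-cur)+90)%180-90))
    print("t",round(s["time"],2),"tcp",s["tool_pos"],"q",s["qpos"],"F",s["contact_force"],"w",round(s["gripper_width"],1),"yaw",round(cur,1),"\n shift cm",d,"turn",t)
E
python3 -c "
from h import *
need([550,-125,200],-7.2)"
```

```text
t 0.1 tcp [ 168.17 -523.43  252.78] q [-1.48  0.38  1.3   0.    1.46 -0.22] F [-0.22  0.23  0.  ] w 85.4 yaw -72.2 
 shift cm [ 48.54 -26.25   5.32] turn -1.1343927682712316
```

```bash
python3 -m inch '[{"fingers":0,"xyz":[3.5,-1.9,0],"turn":0},{"fingers":0,"xyz":[7,-3.8,0],"turn":0},{"fingers":0,"xyz":[10.5,-5.7,0],"turn":0},{"fingers":0,"xyz":[14,-7.6,0],"turn":0},{"fingers":0,"xyz":[17.5,-9.5,0],"turn":0}]' 40
python3 -m inch '[{"fingers":0,"xyz":[3.5,-1.9,0],"turn":-0.12},{"fingers":0,"xyz":[7,-3.8,0],"turn":-0.24},{"fingers":0,"xyz":[10.5,-5.7,0],"turn":-0.36},{"fingers":0,"xyz":[14,-7.6,0],"turn":-0.48},{"fingers":0,"xyz":[17.5,-9.5,0],"turn":-0.6}]'
python3 -c "
from h import *
need([550,-125,200],-7.2)"
```

```text
time: 0.52
tool_pos: [306.6, -378.0, 253.1]
tcp_rot: [[0.952, 0.305, -0.0], [0.305, -0.952, 0.001], [-0.0, -0.001, -1.0]]
contact_force: [0.7, -1.2, -0.4]
gripper_width: 85.6
time: 0.93
tool_pos: [444.3, -233.9, 253.2]
tcp_rot: [[0.608, 0.794, -0.0], [0.794, -0.608, 0.0], [-0.0, -0.0, -1.0]]
contact_force: [0.1, -0.1, 0.9]
gripper_width: 85.5
t 0.93 tcp [ 444.27 -233.9   253.19] q [-0.72  0.3   1.43 -0.    1.42 -0.07] F [ 0.08 -0.11  0.86] w 85.5 yaw -37.5 
 shift cm [15.08  1.77  5.32] turn -0.5284649324637433
```

```bash
python3 -m inch '[{"fingers":0,"xyz":[3,0.4,1],"turn":-0.11},{"fingers":0,"xyz":[6,0.7,2],"turn":-0.22},{"fingers":0,"xyz":[9,1.1,3],"turn":-0.33},{"fingers":0,"xyz":[12,1.4,4],"turn":-0.43},{"fingers":0,"xyz":[14.6,1.8,5.3],"turn":-0.53}]'
python3 - <<'E'
from h import *
import cv2
need([550,-125,121],-7.2)
a=robot.capture("top");b=robot.capture("scene")
cv2.imwrite("pics/t1.png",cv2.resize(a[120:250,210:390,::-1],None,fx=4.4,fy=4.4,interpolation=cv2.INTER_CUBIC))
cv2.imwrite("pics/s1.png",b[:,:,::-1])
E
```

```text
time: 1.35
tool_pos: [548.1, -129.7, 199.9]
tcp_rot: [[0.124, 0.992, 0.0], [0.992, -0.124, 0.0], [0.0, 0.0, -1.0]]
contact_force: [-0.3, -0.1, -0.5]
gripper_width: 85.4
t 1.35 tcp [ 548.12 -129.67  199.94] q [-0.44  0.45  1.35  0.    1.34 -0.32] F [-0.3  -0.09 -0.47] w 85.4 yaw -7.1 
 shift cm [0.49 0.13 7.89] turn 0.0013954401729988548
```

View pics/s1.png

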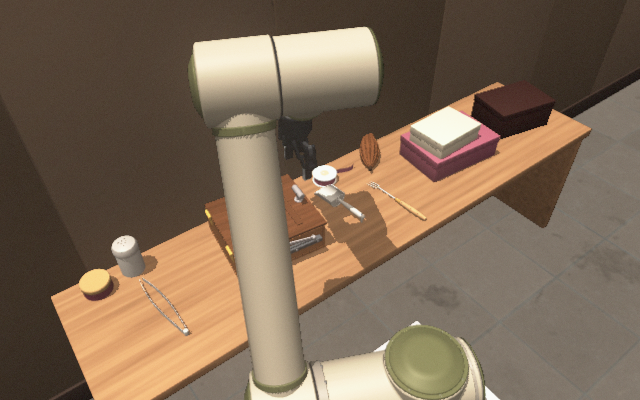

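View pics/t1.png

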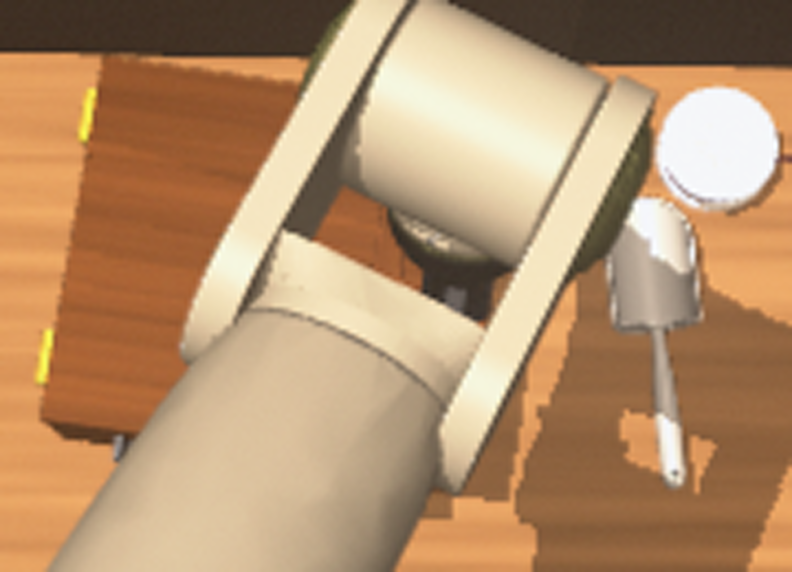

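The scene view now shows the whole scoop, with the handle end near (361,216). The gripper stands above the knob, aligned with the hinge. Descending.

```bash
python3 -m inch '[{"fingers":0,"xyz":[0.4,0.1,2],"turn":0},{"fingers":0,"xyz":[0.5,0.1,4],"turn":0},{"fingers":0,"xyz":[0.5,0.1,5.5],"turn":0},{"fingers":0,"xyz":[0.5,0.1,5.5],"turn":0},{"fingers":0,"xyz":[0.5,0.1,5.5],"turn":0}]'
python3 - <<'E'
from h import *
import cv2
need([550,-125,121],-7.2)
b=robot.capture("scene")
cv2.imwrite("pics/s2.png",cv2.resize(b[130:260,250:400,::-1],None,fx=4.5,fy=4.5,interpolation=cv2.INTER_CUBIC))
E
```

```text
time: 1.87
tool_pos: [548.4, -127.0, 145.4]
tcp_rot: [[0.131, 0.991, -0.001], [0.991, -0.131, 0.0], [0.0, -0.001, -1.0]]
contact_force: [0.4, -1.2, 0.3]
gripper_width: 85.5
t 1.87 tcp [ 548.35 -126.97  145.38] q [-0.44  0.5   1.43 -0.    1.21 -0.31] F [ 0.36 -1.23  0.28] w 85.5 yaw -7.5 
 shift cm [0.22 0.14 2.44] turn -0.005587580191539823
```

View pics/s2.png

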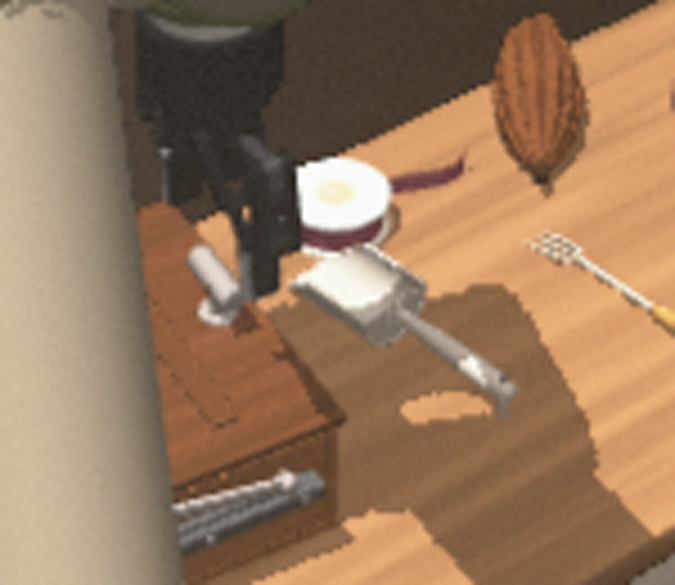

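Run:
```python
from h import *
f=lambda p:(np.array(p)-[250,130])*4.5
for P in ([504,-121,125],[592,-133,125],[550,-125,112],[500,-121,140],[597,-133,140],[550,-127,200]): print(P,f(proj("scene",P)))
S2=lambda X,Y:np.array([250+(X+.5)/4.5-.5,130+(Y+.5)/4.5-.5])
# scoop two-view
print("hend",tri(T(676,478),S2(505,390)))
print("hstart",tri(T(656,330),S2(405,310)))
```

```text
[504, -121, 125] [257.54 308.33]
[592, -133, 125] [184.08 215.9 ]
[550, -125, 112] [215.9  278.12]
[500, -121, 140] [261.1  291.72]
[597, -133, 140] [177.72 190.99]
[550, -127, 200] [212.19 153.28]
hend (array([ 453.35, -258.25,   21.8 ]), np.float64(0.3031887278302179))
hstart (array([ 537.82, -247.44,   29.65]), np.float64(0.6620831502621058))
```

Near-finger tip at about (265,280) in the crop matches its projection, and the knob lies between the fingers. Descending and closing.

```bash
python3 -m inch '[{"fingers":0,"xyz":[0.1,0.1,1.2],"turn":0},{"fingers":0,"xyz":[0.2,0.1,2.4],"turn":0},{"fingers":0,"xyz":[0.2,0.1,2.4],"turn":0},{"fingers":0.3,"xyz":[0.2,0.1,2.4],"turn":0},{"fingers":0.6,"xyz":[0.2,0.1,2.4],"turn":0}]' 30
python3 -m inch '[{"fingers":0.8,"xyz":[0,0,0],"turn":0},{"fingers":0.8,"xyz":[0,0,0],"turn":0},{"fingers":0.8,"xyz":[0,0,0],"turn":0},{"fingers":0.8,"xyz":[0,0,0],"turn":0},{"fingers":0.8,"xyz":[0,0,0],"turn":0}]'
```

```text
time: 2.33
tool_pos: [550.4, -125.1, 122.7]
tcp_rot: [[0.13, 0.992, 0.002], [0.992, -0.13, -0.001], [-0.001, 0.002, -1.0]]
contact_force: [0.3, -1.0, 0.6]
gripper_width: 64.0
time: 2.75
tool_pos: [550.9, -125.1, 122.6]
tcp_rot: [[0.13, 0.992, 0.003], [0.992, -0.13, -0.001], [-0.001, 0.004, -1.0]]
contact_force: [2.4, 0.5, 6.2]
gripper_width: 43.1
```

Run:
```python
import numpy as np
a0=np.arctan2(34,215);r=np.hypot(34,215)/10
P=lambda t:np.array([r*(np.cos(a0)-np.cos(a0+t)),0,-r*(np.sin(a0+t)-np.sin(a0))])
th=[0]+[.03]+list(np.arange(.09,1.44,.07))+[1.46]
print(len(th)-1)
for k in range(0,len(th)-1,5):
    for j in th[k+1:k+6]: print(round(j,2),(P(j)-P(th[k])).round(2))
    print()
```

```text
22
0.03 [ 0.11  0.   -0.64]
0.09 [ 0.39  0.   -1.92]
0.16 [ 0.82  0.   -3.38]
0.23 [ 1.34  0.   -4.81]
0.3 [ 1.97  0.   -6.2 ]

0.37 [ 0.72  0.   -1.34]
0.44 [ 1.53  0.   -2.63]
0.51 [ 2.43  0.   -3.86]
0.58 [ 3.41  0.   -5.02]
0.65 [ 4.48  0.   -6.12]

0.72 [ 1.14  0.   -1.01]
0.79 [ 2.34  0.   -1.95]
0.86 [ 3.61  0.   -2.79]
0.93 [ 4.93  0.   -3.55]
1.0 [ 6.3   0.   -4.21]

1.07 [ 1.42  0.   -0.56]
1.14 [ 2.87  0.   -1.03]
1.21 [ 4.35  0.   -1.39]
1.28 [ 5.85  0.   -1.64]
1.35 [ 7.36  0.   -1.79]

1.42 [ 1.52  0.   -0.04]
1.46 [ 2.39  0.   -0.02]
```

```bash
python3 -m inch '[{"fingers":0.8,"xyz":[0.1,0,-0.6],"turn":0},{"fingers":0.8,"xyz":[0.4,0,-1.9],"turn":0},{"fingers":0.8,"xyz":[0.8,0,-3.4],"turn":0},{"fingers":0.8,"xyz":[1.3,0,-4.8],"turn":0},{"fingers":0.8,"xyz":[2.0,0,-6.2],"turn":0}]'
python3 - <<'E'
from h import *
import cv2
need([550.9,-125.1,122.6],-7.5)
b=robot.capture("scene")
cv2.imwrite("pics/s3.png",b[:,:,::-1])
E
```

```text
time: 3.17
tool_pos: [553.4, -105.0, 184.1]
tcp_rot: [[0.13, 0.992, 0.002], [0.992, -0.13, -0.001], [-0.0, 0.002, -1.0]]
contact_force: [6.6, -0.7, -4.0]
gripper_width: 42.8
t 3.17 tcp [ 553.41 -105.    184.12] q [-0.4   0.46  1.38  0.    1.3  -0.27] F [ 6.59 -0.69 -4.04] w 42.8 yaw -7.5 
 shift cm [-2.02 -0.    6.15] turn 0.000732166737439911
```

View pics/s3.png

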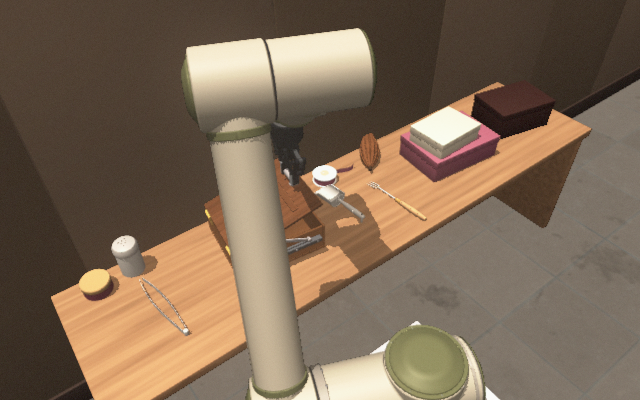

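The lid is rising with the knob and the forces are small. Continuing along the arc.

```bash
python3 -m inch '[{"fingers":0.8,"xyz":[0.7,0,-1.3],"turn":0},{"fingers":0.8,"xyz":[1.5,0,-2.6],"turn":0},{"fingers":0.8,"xyz":[2.4,0,-3.9],"turn":0},{"fingers":0.8,"xyz":[3.4,0,-5],"turn":0},{"fingers":0.8,"xyz":[4.5,0,-6.1],"turn":0}]'
python3 -m inch '[{"fingers":0.8,"xyz":[1.1,0,-1],"turn":0},{"fingers":0.8,"xyz":[2.3,0,-1.9],"turn":0},{"fingers":0.8,"xyz":[3.6,0,-2.8],"turn":0},{"fingers":0.8,"xyz":[4.9,0,-3.5],"turn":0},{"fingers":0.8,"xyz":[6.3,0,-4.2],"turn":0}]'
python3 - <<'E'
from h import *
import cv2
need([550.9,-125.1,122.6],-7.5)
b=robot.capture("scene");a=robot.capture("top")
cv2.imwrite("pics/s4.png",b[:,:,::-1])
cv2.imwrite("pics/t4.png",a[:,:,::-1])
E
```

```text
time: 3.63
tool_pos: [559.1, -60.4, 244.8]
tcp_rot: [[0.13, 0.992, 0.002], [0.992, -0.13, -0.001], [-0.001, 0.002, -1.0]]
contact_force: [7.2, -0.9, -3.5]
gripper_width: 43.3
time: 4.05
tool_pos: [567.1, 2.1, 286.7]
tcp_rot: [[0.13, 0.991, 0.001], [0.991, -0.13, -0.001], [-0.001, 0.002, -1.0]]
contact_force: [6.4, -1.4, -4.3]
gripper_width: 43.1
t 4.05 tcp [567.08   2.11 286.71] q [-0.2   0.39  1.19 -0.    1.56 -0.07] F [ 6.43 -1.4  -4.25] w 43.1 yaw -7.5 
 shift cm [-12.8    0.03  16.43] turn 0.0002769716330181997
```

View pics/s4.png

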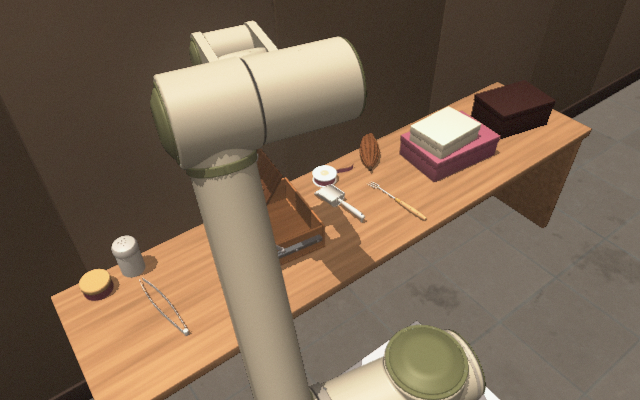

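View pics/t4.png

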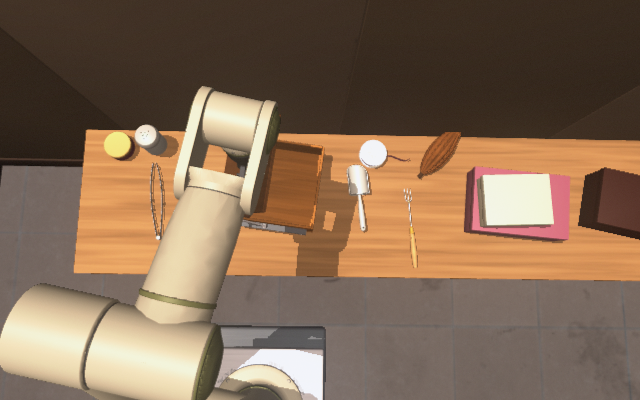

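Both views show the lid open about 1 rad with the bin interior bare on the knob side. Continuing past the notch angle.

```bash
python3 -m inch '[{"fingers":0.8,"xyz":[1.4,0,-0.6],"turn":0},{"fingers":0.8,"xyz":[2.9,0,-1],"turn":0},{"fingers":0.8,"xyz":[4.3,0,-1.4],"turn":0},{"fingers":0.8,"xyz":[5.8,0,-1.6],"turn":0},{"fingers":0.8,"xyz":[7.3,0,-1.8],"turn":0}]'
python3 -m inch '[{"fingers":0.8,"xyz":[0.8,0,0],"turn":0},{"fingers":0.8,"xyz":[1.6,0,0],"turn":0},{"fingers":0.8,"xyz":[2.3,0,0],"turn":0},{"fingers":0.8,"xyz":[2.9,0,0],"turn":0},{"fingers":0.8,"xyz":[2.9,0,0],"turn":0}]'
python3 - <<'E'
from h import *
import cv2
need([550.9,-125.1,122.6],-7.5)
b=robot.capture("scene");a=robot.capture("top")
cv2.imwrite("pics/s5.png",b[:,:,::-1])
cv2.imwrite("pics/t5.png",cv2.resize(a[120:250,180:360,::-1],None,fx=4.4,fy=4.4,interpolation=cv2.INTER_CUBIC))
E
```

```text
time: 4.57
tool_pos: [576.4, 74.9, 304.8]
tcp_rot: [[0.13, 0.991, 0.001], [0.991, -0.13, -0.001], [-0.001, 0.001, -1.0]]
contact_force: [5.4, -1.9, -2.0]
gripper_width: 43.2
time: 4.98
tool_pos: [580.1, 104.1, 304.9]
tcp_rot: [[0.129, 0.992, 0.002], [0.992, -0.129, -0.0], [0.0, 0.002, -1.0]]
contact_force: [4.2, -1.6, 6.0]
gripper_width: 43.3
t 4.98 tcp [580.12 104.09 304.85] q [-0.02  0.42  1.08 -0.    1.64  0.11] F [ 4.21 -1.61  5.96] w 43.3 yaw -7.4 
 shift cm [-23.11   0.02  18.22] turn 0.001647688432527109
```

View pics/s5.png

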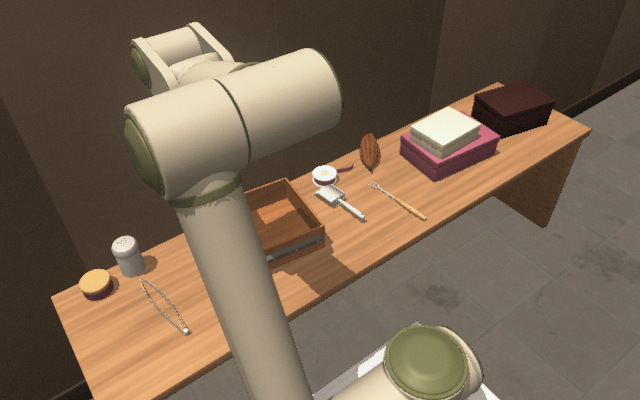

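View pics/t5.png

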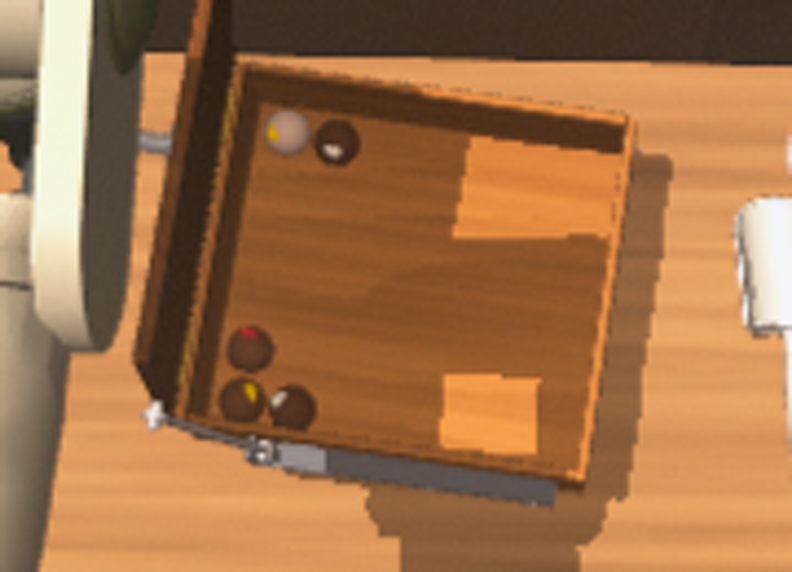

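In the top view the lid stands just past vertical (θ ≈ 1.49 from the TCP arc). The stay's foot is at the left end of the rail, near crop (262,452). The truffles are in the hinge corners. Easing the lid back.

```bash
python3 -m inch '[{"fingers":0.8,"xyz":[-0.6,0,0],"turn":0},{"fingers":0.8,"xyz":[-1.2,0,0],"turn":0},{"fingers":0.8,"xyz":[-1.8,0,0],"turn":0},{"fingers":0.8,"xyz":[-2.4,0,0],"turn":0},{"fingers":0.8,"xyz":[-3.0,0,0],"turn":0}]'
python3 -m inch '[{"fingers":0.8,"xyz":[-0.2,0,0],"turn":0},{"fingers":0.8,"xyz":[-0.4,0,0],"turn":0},{"fingers":0.8,"xyz":[-0.6,0,0],"turn":0},{"fingers":0.8,"xyz":[-0.8,0,0],"turn":0},{"fingers":0.8,"xyz":[-0.8,0,0],"turn":0}]'
python3 - <<'E'
from h import *
import cv2
need([550.9,-125.1,122.6],-7.5)
a=robot.capture("top")
cv2.imwrite("pics/t6.png",cv2.resize(a[120:250,180:360,::-1],None,fx=4.4,fy=4.4,interpolation=cv2.INTER_CUBIC))
E
```

```text
time: 5.5
tool_pos: [576.3, 73.7, 304.2]
tcp_rot: [[0.129, 0.992, 0.001], [0.992, -0.129, 0.002], [0.002, 0.001, -1.0]]
contact_force: [8.9, 6.9, 1.0]
gripper_width: 43.3
time: 5.92
tool_pos: [575.6, 68.1, 303.9]
tcp_rot: [[0.128, 0.992, 0.002], [0.992, -0.128, 0.007], [0.007, 0.001, -1.0]]
contact_force: [9.9, 13.6, -0.3]
gripper_width: 42.9
t 5.92 tcp [575.64  68.14 303.91] q [-0.09  0.4   1.11  0.01  1.62  0.04] F [ 9.89 13.57 -0.28] w 42.9 yaw -7.3 
 shift cm [-19.61  -0.02  18.  ] turn 0.003011313951952118
```

View pics/t6.png

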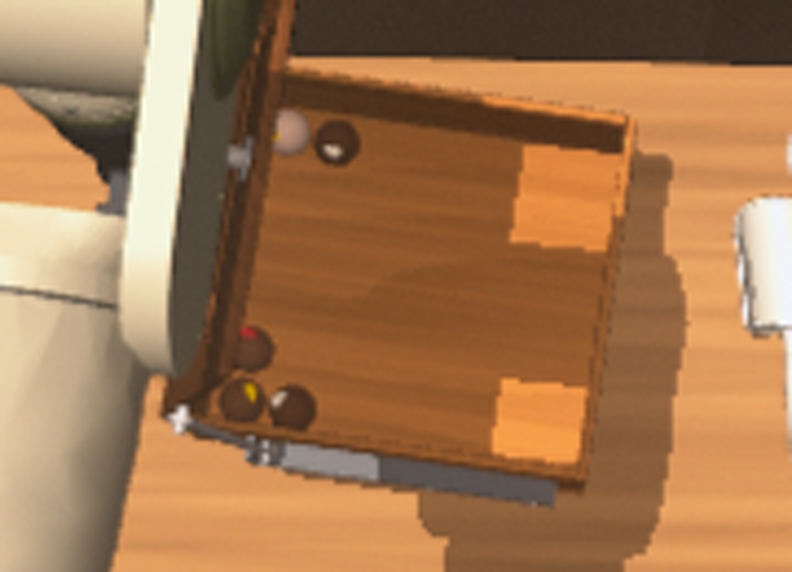

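θ ≈ 76° and the stay now resists with about 14 N, so the lid is resting on it. The foot hasn't moved from the notch, at (262,452). Releasing and withdrawing straight up.

```bash
python3 -m inch '[{"fingers":0.7,"xyz":[0.3,0,0],"turn":0},{"fingers":0.4,"xyz":[0.4,0,0],"turn":0},{"fingers":0.2,"xyz":[0.4,0,0],"turn":0},{"fingers":0,"xyz":[0.4,0,0],"turn":0},{"fingers":0,"xyz":[0.4,0,0],"turn":0}]'
python3 -m inch '[{"fingers":0,"xyz":[0,0,0],"turn":0},{"fingers":0,"xyz":[0,0,-0.5],"turn":0},{"fingers":0,"xyz":[0,0,-1.5],"turn":0},{"fingers":0,"xyz":[0,0,-2.5],"turn":0},{"fingers":0,"xyz":[0,0,-4],"turn":0}]'
python3 -m inch '[{"fingers":0,"xyz":[0,0,-2],"turn":0},{"fingers":0,"xyz":[0,0,-4],"turn":0},{"fingers":0,"xyz":[0,0,-6],"turn":0},{"fingers":0,"xyz":[0,0,-8],"turn":0},{"fingers":0,"xyz":[0,0,-8],"turn":0}]'
python3 - <<'E'
from h import *
import cv2
need([520,-250,390],-84)
a=robot.capture("top");b=robot.capture("scene")
cv2.imwrite("pics/s7.png",b[:,:,::-1])
cv2.imwrite("pics/t7.png",cv2.resize(a[120:250,180:360,::-1],None,fx=4.4,fy=4.4,interpolation=cv2.INTER_CUBIC))
E
```

```text
time: 6.38
tool_pos: [574.9, 69.4, 303.9]
tcp_rot: [[0.13, 0.992, -0.002], [0.992, -0.13, 0.0], [-0.0, -0.002, -1.0]]
contact_force: [0.1, 0.1, 0.3]
gripper_width: 84.1
time: 6.8
tool_pos: [575.1, 69.5, 344.4]
tcp_rot: [[0.13, 0.992, -0.002], [0.992, -0.13, 0.0], [-0.0, -0.002, -1.0]]
contact_force: [0.4, -0.3, 0.1]
gripper_width: 85.3
time: 7.22
tool_pos: [575.5, 69.5, 428.7]
tcp_rot: [[0.13, 0.992, 0.007], [0.992, -0.13, -0.001], [0.0, 0.007, -1.0]]
contact_force: [-0.1, 0.0, 0.5]
gripper_width: 85.4
t 7.22 tcp [575.45  69.51 428.7 ] q [-0.08  0.39  0.8  -0.    1.95  0.05] F [-0.07  0.04  0.54] w 85.4 yaw -7.5 
 shift cm [-32.4   -1.38   3.85] turn 1.335915680716013
```

View pics/t7.png

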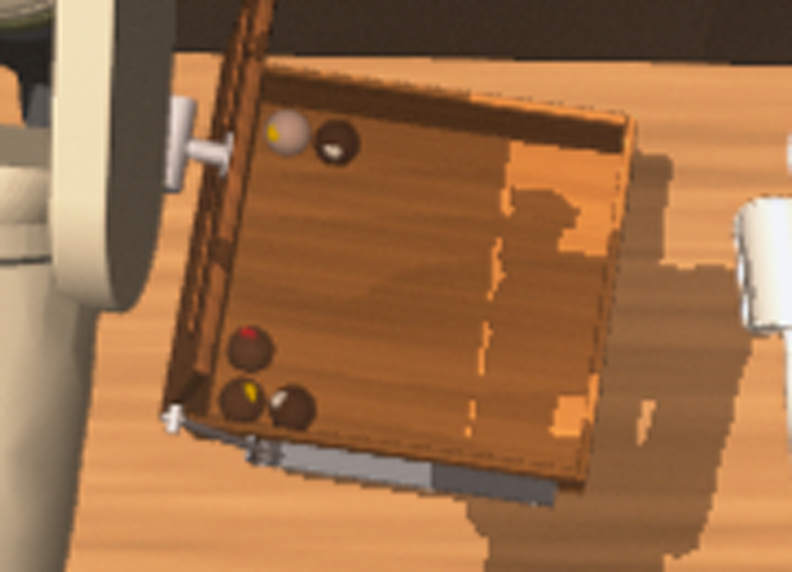

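View pics/s7.png

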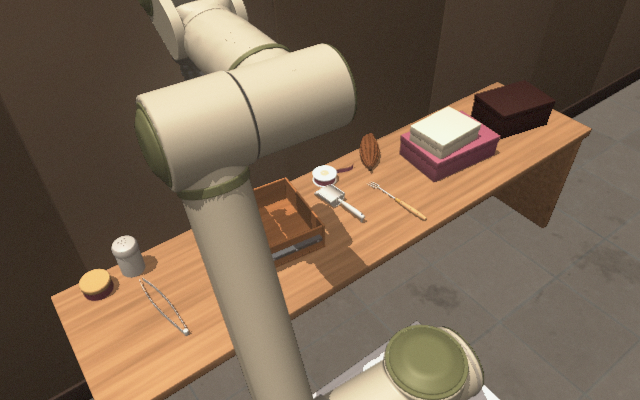

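The lid holds on the stay by itself, with the foot at the rail's left end. Now the scoop (enlarged) and the bin rim.

Run:
```python
from h import *
import cv2
a=cv2.imread("pics/top0.png");b=cv2.imread("pics/s7.png")
A=cv2.resize(a[160:235,340:385],None,fx=7.5,fy=7.5,interpolation=cv2.INTER_CUBIC)
B=cv2.resize(b[178:222,312:368],None,fx=7.5,fy=7.5,interpolation=cv2.INTER_CUBIC)
o=np.zeros((565,770,3),np.uint8);o[:A.shape[0],:A.shape[1]]=A;o[:B.shape[0],345:345+B.shape[1]]=B
cv2.imwrite("pics/scoop.png",o)
T5=lambda X,Y:np.array([180+(X+.5)/4.4-.5,120+(Y+.5)/4.4-.5])
for n,p in [("BR",(633,117)),("FR",(585,487)),("BL",(237,62)),("FL",(185,420))]: print(n,onz("top",T5(*p),78))
for n,p in [("fBRin",(615,150)),("fFRin",(578,470)),]: print(n,onz("top",T5(*p),6))
```

```text
BR [ 652.36 -152.17   78.  ]
FR [ 439.93 -128.03   78.  ]
BL [680.04  74.42  78.  ]
FL [473.64  94.87  78.  ]
fBRin [ 651.37 -143.97    6.  ]
fFRin [ 456.99 -124.73    6.  ]
```

View pics/scoop.png

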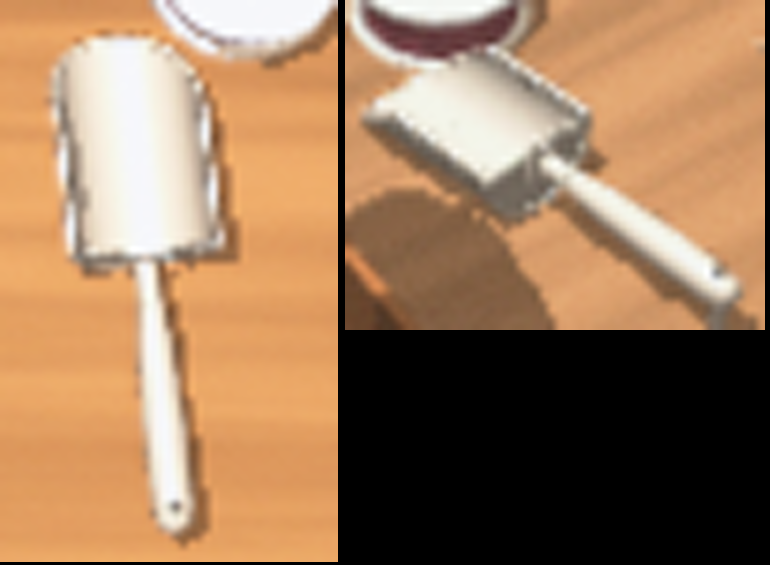

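Run:
```python
from h import *
A=lambda X,Y:np.array([340+(X+.5)/7.5-.5,160+(Y+.5)/7.5-.5])
B=lambda X,Y:np.array([312+(X-345+.5)/7.5-.5,178+(Y+.5)/7.5-.5])
for n,p,q in [("hole",(175,507),(718,270)),("root",(147,265),(545,160)),("bnear",(72,260),(488,185)),("bfar",(225,245),(588,122)),]:
    print(n,*tri(A(*p),B(*q)))
for n,p,z in [("mid",(160,390),30),("end",(174,530),25),("root",(147,265),28),("front",(125,38),6)]: print(n,onz("top",A(*p),z))
```

```text
hole [ 454.8  -256.52   31.65] 0.13582240856004546
root [ 539.09 -247.09   27.23] 0.3117240070470757
bnear [ 539.85 -221.28   29.01] 0.18446722686513795
bfar [ 547.22 -274.06   25.02] 0.4646794055993837
mid [ 494.83 -251.85   30.  ]
end [ 447.4 -257.2   25. ]
root [ 538.45 -247.58   28.  ]
front [ 623.56 -242.12    6.  ]
```

Checks: rim corners put bin_floor at about (562, −27.5). Scoop handle top z ≈ 30–31 (expected 30), heading ≈ 6.3°, grip point ≈ (510, −250.5). Moving over the scoop, high above the lid at first.

```bash
python3 -m inch '[{"fingers":0,"xyz":[-3.5,-0.1,0],"turn":0.12},{"fingers":0,"xyz":[-7,-0.3,0.5],"turn":0.24},{"fingers":0,"xyz":[-10.5,-0.4,1],"turn":0.36},{"fingers":0,"xyz":[-14,-0.6,1.5],"turn":0.48},{"fingers":0,"xyz":[-17.5,-0.7,2],"turn":0.6}]'
python3 -c "
from h import *
need([510,-250.5,150],-83.7)"
```

```text
time: 7.73
tool_pos: [544.8, -104.4, 402.9]
tcp_rot: [[0.671, 0.741, -0.002], [0.741, -0.671, 0.001], [-0.001, -0.002, -1.0]]
contact_force: [0.4, 0.1, -0.2]
gripper_width: 85.8
t 7.73 tcp [ 544.82 -104.35  402.89] q [-0.4   0.34  0.95 -0.    1.86  0.33] F [ 0.42  0.13 -0.2 ] w 85.8 yaw -42.2 
 shift cm [-13.15   7.28  25.28] turn 0.7251100417740225
```

```bash
python3 -m inch '[{"fingers":0,"xyz":[-2,1.1,2],"turn":0.12},{"fingers":0,"xyz":[-4,2.2,4.5],"turn":0.24},{"fingers":0,"xyz":[-6.2,3.5,7.5],"turn":0.36},{"fingers":0,"xyz":[-8.5,4.8,10.5],"turn":0.48},{"fingers":0,"xyz":[-10.8,6,13.5],"turn":0.6}]'
python3 -c "
from h import *
need([510,-250.5,80],-83.7)"
```

```text
time: 8.15
tool_pos: [517.3, -224.2, 266.9]
tcp_rot: [[0.973, 0.233, -0.002], [0.233, -0.973, 0.001], [-0.001, -0.001, -1.0]]
contact_force: [1.3, 0.4, 0.4]
gripper_width: 85.5
t 8.15 tcp [ 517.28 -224.23  266.87] q [-0.62  0.4   1.23 -0.    1.51  0.72] F [1.3  0.39 0.42] w 85.5 yaw -76.5 
 shift cm [-1.3   2.41 18.69] turn 0.12487837374362011
```

```bash
python3 -m inch '[{"fingers":0,"xyz":[-0.4,0.8,3.5],"turn":0.06},{"fingers":0,"xyz":[-0.8,1.6,7],"turn":0.12},{"fingers":0,"xyz":[-1.1,2.2,10.5],"turn":0.125},{"fingers":0,"xyz":[-1.3,2.4,14],"turn":0.125},{"fingers":0,"xyz":[-1.3,2.4,17],"turn":0.125}]'
python3 - <<'E'
from h import *
import cv2
need([510,-250.5,27],-83.7)
b=robot.capture("scene");a=robot.capture("top")
B=cv2.resize(b[130:240,270:400,::-1],None,fx=4.5,fy=4.5,interpolation=cv2.INTER_CUBIC)
cv2.imwrite("pics/s8.png",B)
cv2.imwrite("pics/t8.png",a[:,:,::-1])
E
```

```text
time: 8.57
tool_pos: [509.9, -249.6, 96.1]
tcp_rot: [[0.993, 0.114, -0.003], [0.114, -0.993, 0.002], [-0.003, -0.003, -1.0]]
contact_force: [0.9, 0.2, 0.4]
gripper_width: 85.7
t 8.57 tcp [ 509.87 -249.61   96.1 ] q [-0.66  0.57  1.47 -0.    1.11  0.79] F [0.85 0.21 0.43] w 85.7 yaw -83.4 
 shift cm [0.02 0.11 6.91] turn 0.004768747224886086
```

View pics/s8.png

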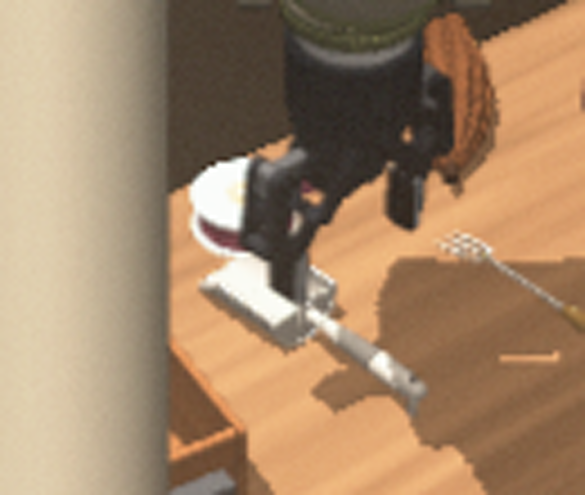

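View pics/t8.png

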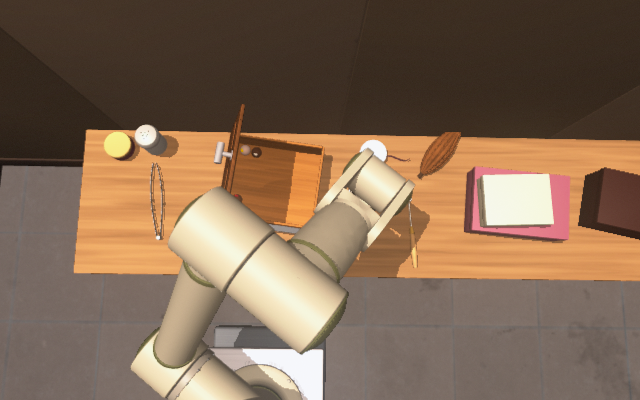

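The fingers straddle the handle, and the lid is still propped (top view, about (235,160)). Descending and gripping.

```bash
python3 -m inch '[{"fingers":0,"xyz":[0,0.1,2],"turn":0},{"fingers":0,"xyz":[0,0.1,4],"turn":0},{"fingers":0,"xyz":[0,0.1,5.5],"turn":0},{"fingers":0,"xyz":[0,0.1,6.9],"turn":0},{"fingers":0,"xyz":[0,0.1,6.9],"turn":0}]'
python3 -m inch '[{"fingers":0.4,"xyz":[0,0,0],"turn":0},{"fingers":0.7,"xyz":[0,0,0],"turn":0},{"fingers":1,"xyz":[0,0,0],"turn":0},{"fingers":1,"xyz":[0,0,0],"turn":0},{"fingers":1,"xyz":[0,0,0],"turn":0}]' 60
python3 -m inch '[{"fingers":1,"xyz":[0,0,0],"turn":0},{"fingers":1,"xyz":[0,0,0],"turn":0},{"fingers":1,"xyz":[0,0,-0.3],"turn":0},{"fingers":1,"xyz":[0,0,-1],"turn":0},{"fingers":1,"xyz":[0,0,-2],"turn":0}]'
python3 - <<'E'
from h import *
import cv2
need([510,-250.5,300],-83.7)
b=robot.capture("scene")
cv2.imwrite("pics/s9.png",cv2.resize(b[130:240,270:400,::-1],None,fx=4.5,fy=4.5,interpolation=cv2.INTER_CUBIC))
E
```

```text
time: 9.08
tool_pos: [511.1, -250.3, 29.5]
tcp_rot: [[0.993, 0.116, -0.002], [0.116, -0.993, 0.002], [-0.002, -0.002, -1.0]]
contact_force: [-0.5, 0.1, 0.2]
gripper_width: 85.3
time: 9.5
tool_pos: [511.9, -251.0, 31.1]
tcp_rot: [[0.993, 0.116, 0.001], [0.116, -0.993, -0.001], [0.001, 0.001, -1.0]]
contact_force: [0.4, 0.8, -0.3]
gripper_width: 25.6
time: 9.92
tool_pos: [511.2, -250.6, 50.3]
tcp_rot: [[0.993, 0.116, -0.002], [0.116, -0.993, 0.001], [-0.001, -0.001, -1.0]]
contact_force: [-0.3, 0.4, -0.7]
gripper_width: 9.7
t 9.92 tcp [ 511.25 -250.62   50.28] q [-0.66  0.64  1.51 -0.    1.    0.79] F [-0.3   0.41 -0.74] w 9.7 yaw -83.4 
 shift cm [ -0.16  -0.06 -24.97] turn 0.0058411658792433515
```

View pics/s9.png

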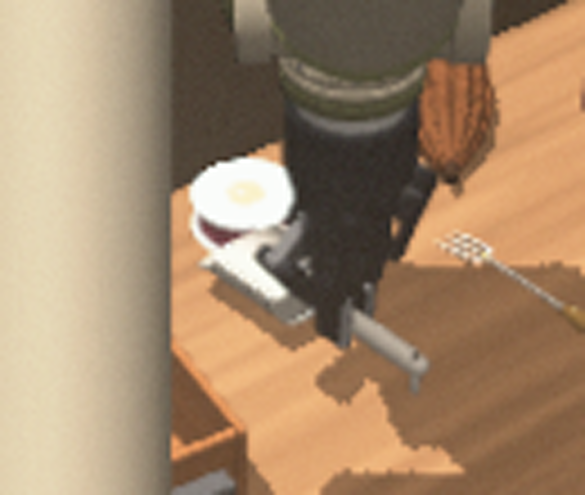

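```bash
python3 -m inch '[{"fingers":1,"xyz":[0,0,0],"turn":0},{"fingers":1,"xyz":[0,0,0],"turn":0},{"fingers":1,"xyz":[0,0,-1],"turn":0},{"fingers":1,"xyz":[0,0,-2],"turn":0},{"fingers":1,"xyz":[0,0,-3],"turn":0}]'
python3 - <<'E'
from h import *
import cv2
b=robot.capture("scene")
cv2.imwrite("pics/s10.png",cv2.resize(b[150:240,290:380,::-1],None,fx=6.5,fy=6.5,interpolation=cv2.INTER_CUBIC))
E
```

```text
time: 10.38
tool_pos: [511.7, -250.9, 81.4]
tcp_rot: [[0.993, 0.116, 0.0], [0.116, -0.993, -0.0], [0.0, 0.0, -1.0]]
contact_force: [0.6, 0.4, -1.0]
gripper_width: 9.8
```

View pics/s10.png

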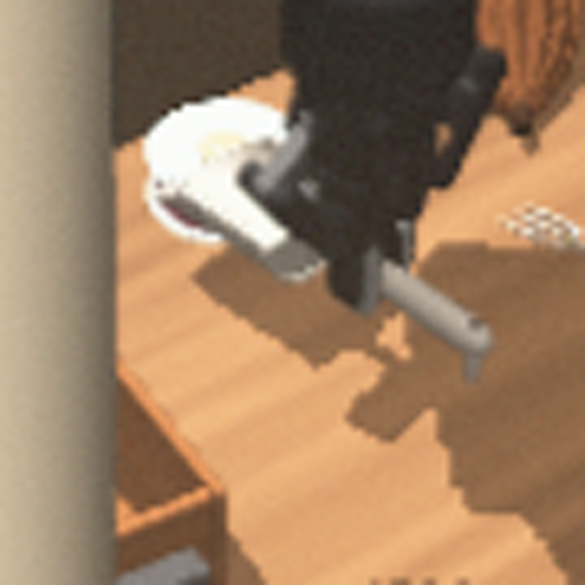

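The scoop is lifted: −1 N on the wrist matches its 0.9 N weight, and it looks level. I'll lay it diagonally in the bare area. Bowl goes to the back-middle and handle to the near right, which keeps the arm clear of the propped lid. First, check the truffle positions and the move.

```bash
cat >> h.py <<'E'
C=np.array([562,-27.5,6.]);bx=np.array([.124,.992,0]);by=np.array([-.992,.124,0])
def W(x,y,z=0):return C+bx*x+by*y+[0,0,z]
def Bn(P):d=np.asarray(P)-C;return np.array([d@bx,d@by,d[2]])
E
python3 - <<'E'
from h import *
T5=lambda X,Y:np.array([180+(X+.5)/4.4-.5,120+(Y+.5)/4.4-.5])
for p in [(288,132),(337,142),(250,348),(242,400),(293,408)]: print(Bn(onz("top",T5(*p),20)))
t=W(-58,25);print(t)
need([t[0],t[1],160],-66.8)
E
```

```text
[ 89.75 -82.3   14.  ]
[ 59.99 -80.44  14.  ]
[90.8  49.52 14.  ]
[90.39 80.52 14.  ]
[60.26 80.98 14.  ]
[530.01 -81.94   6.  ]
t 10.43 tcp [ 512.49 -251.5    83.5 ] q [-0.66  0.59  1.48  0.    1.07  0.79] F [ 0.69 -0.75  0.97] w 10.1 yaw -83.4 
 shift cm [  3.72 -16.62  -7.69] turn -0.28906509953974363
```

```bash
python3 -m inch '[{"fingers":1,"xyz":[0,0,-2],"turn":0},{"fingers":1,"xyz":[0,0,-4.5],"turn":0},{"fingers":1,"xyz":[0,0,-7.7],"turn":0},{"fingers":1,"xyz":[0.4,-1.8,-7.7],"turn":-0.05},{"fingers":1,"xyz":[1,-4,-7.7],"turn":-0.1}]'
python3 -m inch '[{"fingers":1,"xyz":[0.7,-2.5,0],"turn":-0.05},{"fingers":1,"xyz":[1.4,-5.5,0],"turn":-0.1},{"fingers":1,"xyz":[2.2,-8.5,0],"turn":-0.15},{"fingers":1,"xyz":[3,-11,0],"turn":-0.19},{"fingers":1,"xyz":[3,-11,0],"turn":-0.19}]'
python3 - <<'E'
from h import *
import cv2
t=W(-58,25)
need([t[0],t[1],37],-66.8)
b=robot.capture("scene");a=robot.capture("top")
cv2.imwrite("pics/s11.png",cv2.resize(b[100:290,180:400,::-1],None,fx=3,fy=3,interpolation=cv2.INTER_CUBIC))
cv2.imwrite("pics/t11.png",cv2.resize(a[90:270,180:400,::-1],None,fx=3.2,fy=3.2,interpolation=cv2.INTER_CUBIC))
E
```

```text
time: 10.85
tool_pos: [517.4, -211.0, 159.7]
tcp_rot: [[0.977, 0.214, 0.004], [0.214, -0.977, -0.003], [0.003, 0.004, -1.0]]
contact_force: [0.3, 1.1, -1.8]
gripper_width: 9.7
time: 11.27
tool_pos: [522.4, -92.1, 158.0]
tcp_rot: [[0.916, 0.4, 0.0], [0.4, -0.916, 0.001], [0.001, -0.001, -1.0]]
contact_force: [-0.6, 0.3, -1.6]
gripper_width: 9.7
t 11.27 tcp [522.45 -92.08 157.98] q [-0.4   0.44  1.5   0.    1.2   0.76] F [-0.6   0.33 -1.58] w 9.7 yaw -66.4 
 shift cm [ 1.09 -0.62 12.1 ] turn 0.006662876489107966
```

View pics/s11.png

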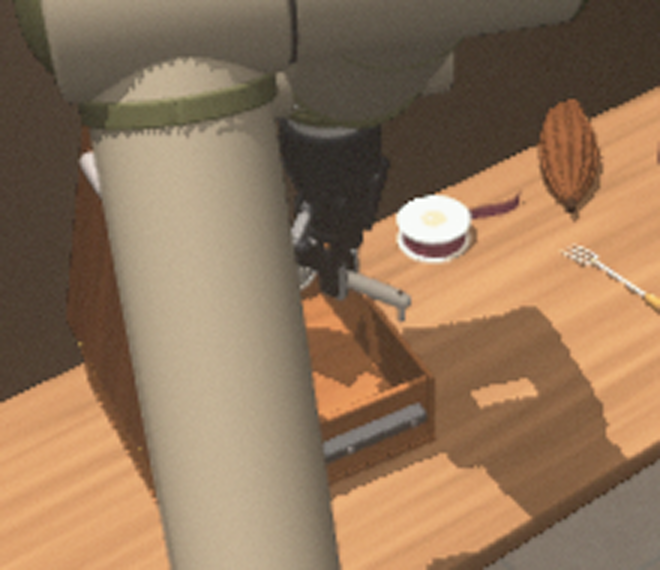

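View pics/t11.png

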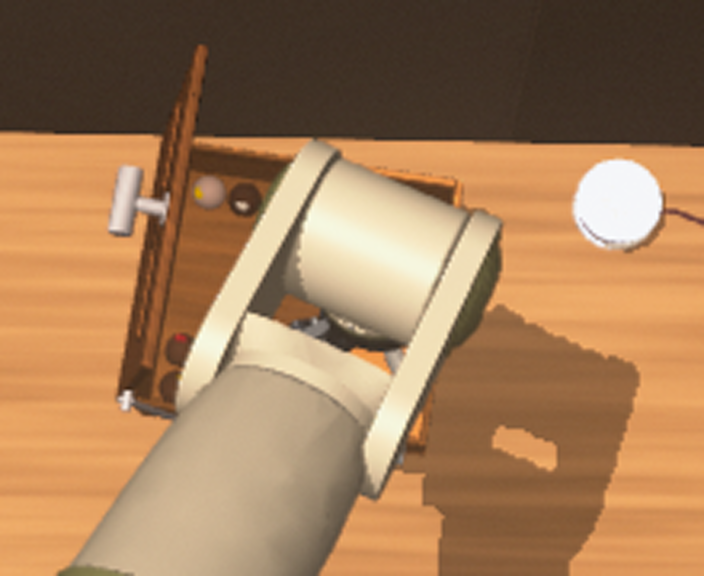

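Before descending, I'll check the clearance between the wrist fork's left edge (top crop about (187,390)) and the lid's near top corner.

Run:
```python
from h import *
t=lambda p:(np.array(p)-[180,90])*3.2
hg=np.array([576.5,87.5,78])
r=75.5*np.pi/180
for s in(105,-105):
    top=hg+by*s-bx*238*np.cos(r)+[0,0,238*np.sin(r)]
    print("lid top",top,t(proj("top",top)))
for z in (280,320,360,400,440): print(z,t(proj("top",[472,-4,z])), onz("top",np.array([187,390])/3.2+[180,90],z))
```

```text
lid top [464.95  41.41 308.42] [157.42 368.  ]
lid top [673.27  15.37 308.42] [211.79  47.56]
280 [235.87 364.93] [455.29  26.5  280.  ]
320 [229.21 355.15] [449.96  21.   320.  ]
360 [221.99 344.55] [444.63  15.5  360.  ]
400 [214.12 333.01] [439.29   9.99 400.  ]
440 [205.53 320.41] [433.96   4.49 440.  ]
```

Run:
```python
from h import *
for z in (120,160,200,240,280): print(z,proj("scene",[511,-250,z]))
# fit planar kinematics from logged states
D=np.array([[.38,1.30,252.8,549.8],[.30,1.43,253.2,502],[.45,1.35,199.9,563.2],[.50,1.43,145.4,562.8],[.39,1.19,286.7,567.1],[.42,1.08,304.9,589.4],[.39,.80,428.7,579.6],[.34,.95,402.9,554.7],[.40,1.23,266.9,563.8],[.57,1.47,96.1,567.7],[.64,1.51,50.3,569.4],[.44,1.5,158,530.5]])
def f(p):
    L2,L3,h,c,off=p
    r=L2*np.sin(D[:,0])+L3*np.sin(D[:,0]+D[:,1])+c
    return np.r_[h+L2*np.cos(D[:,0])+L3*np.cos(D[:,0]+D[:,1])-D[:,2], np.hypot(r,off)-D[:,3]]
r=least_squares(f,[400,350,200,0,117]);print(r.x,np.abs(r.fun).max())
```

```text
120 [346.73 177.66]
160 [347.11 165.45]
200 [347.51 152.7 ]
240 [347.92 139.39]
280 [348.35 125.48]
[ 361.93  362.94  -42.67 -126.5   416.77] 36.61481827755051
```

The fork bottom is about 190 mm above the TCP. That leaves its left edge about 30 mm clear of the lid corner at the planned spot. Centring, then descending.

```bash
python3 -m inch '[{"fingers":1,"xyz":[0.5,-0.3,0],"turn":0},{"fingers":1,"xyz":[1,-0.6,0],"turn":0},{"fingers":1,"xyz":[1.1,-0.6,1],"turn":0},{"fingers":1,"xyz":[1.1,-0.6,2.5],"turn":0},{"fingers":1,"xyz":[1.1,-0.6,4],"turn":0}]'
python3 - <<'E'
from h import *
import cv2
t=W(-58,25)
need([t[0],t[1],37],-66.8)
b=robot.capture("scene");a=robot.capture("top")
cv2.imwrite("pics/s12.png",cv2.resize(b[140:280,250:400,::-1],None,fx=4,fy=4,interpolation=cv2.INTER_CUBIC))
cv2.imwrite("pics/t12.png",cv2.resize(a[90:270,180:400,::-1],None,fx=3.2,fy=3.2,interpolation=cv2.INTER_CUBIC))
E
```

```text
time: 11.78
tool_pos: [530.6, -86.7, 116.3]
tcp_rot: [[0.919, 0.394, 0.0], [0.394, -0.919, -0.0], [0.0, 0.0, -1.0]]
contact_force: [-0.5, -0.1, -1.4]
gripper_width: 10.0
t 11.78 tcp [530.6  -86.67 116.3 ] q [-0.38  0.5   1.54 -0.    1.1   0.78] F [-0.47 -0.13 -1.37] w 10.0 yaw -66.8 
 shift cm [ 0.13 -0.46  7.93] turn 0.00016027097790746904
```

View pics/s12.png

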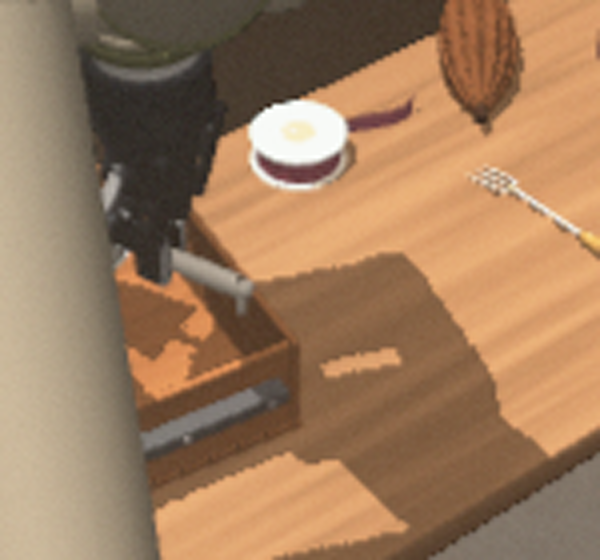

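View pics/t12.png

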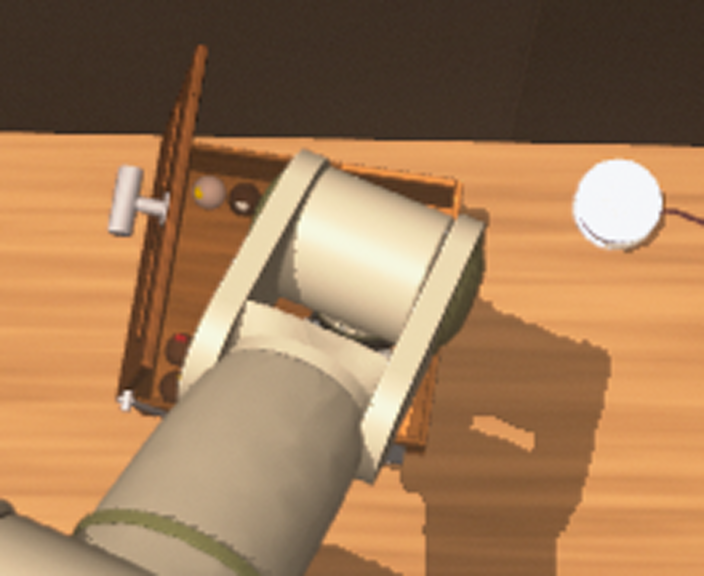

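Run:
```python
from h import *
p=np.array([250+247/4,140+284/4])
P=onz("scene",p,113);print(P,Bn(P)); q=np.array([530.6,-86.7]);print(P[:2]-q,np.degrees(np.arctan2(*(q-P[:2])[::-1])))
```

```text
[ 472.24 -111.14  113.  ] [-94.1   78.67 107.  ]
[-58.36 -24.44] 22.72102842144582
```

The handle end (scene crop (247,284)) lies at bin (−94, +79), heading 22.7°, as planned. It clears the walls. Lowering.

```bash
python3 -m inch '[{"fingers":1,"xyz":[0.1,-0.3,1.5],"turn":0},{"fingers":1,"xyz":[0.1,-0.4,3],"turn":0},{"fingers":1,"xyz":[0.1,-0.4,4.5],"turn":0},{"fingers":1,"xyz":[0.1,-0.4,6],"turn":0},{"fingers":1,"xyz":[0.1,-0.4,7],"turn":0}]'
python3 -m inch '[{"fingers":1,"xyz":[0,0,0],"turn":0},{"fingers":1,"xyz":[0,0,0],"turn":0},{"fingers":1,"xyz":[0,0,0.1],"turn":0},{"fingers":1,"xyz":[0,0,0.2],"turn":0},{"fingers":1,"xyz":[0,0,0.3],"turn":0}]'
```

```text
time: 12.3
tool_pos: [529.7, -82.5, 46.4]
tcp_rot: [[0.919, 0.394, -0.001], [0.394, -0.919, 0.0], [-0.0, -0.0, -1.0]]
contact_force: [-0.0, 0.4, -0.5]
gripper_width: 9.3
time: 12.72
tool_pos: [530.1, -82.3, 45.0]
tcp_rot: [[0.919, 0.395, 0.001], [0.395, -0.919, -0.001], [0.001, 0.001, -1.0]]
contact_force: [-0.3, 0.5, -1.7]
gripper_width: 9.9
```

```bash
python3 -m inch '[{"fingers":1,"xyz":[0,0,0.1],"turn":0},{"fingers":1,"xyz":[0,0,0.2],"turn":0},{"fingers":1,"xyz":[0,0,0.3],"turn":0},{"fingers":1,"xyz":[0,0,0.4],"turn":0},{"fingers":1,"xyz":[0,0,0.5],"turn":0}]'
python3 -m inch '[{"fingers":1,"xyz":[0,0,0.1],"turn":0},{"fingers":1,"xyz":[0,0,0.2],"turn":0},{"fingers":1,"xyz":[0,0,0.2],"turn":0},{"fingers":1,"xyz":[0,0,0.2],"turn":0},{"fingers":1,"xyz":[0,0,0.2],"turn":0}]'
```

```text
time: 13.13
tool_pos: [529.8, -82.2, 39.2]
tcp_rot: [[0.919, 0.395, -0.0], [0.395, -0.919, 0.0], [-0.0, -0.0, -1.0]]
contact_force: [-0.2, 0.3, -1.8]
gripper_width: 9.8
time: 13.55
tool_pos: [529.8, -82.2, 37.4]
tcp_rot: [[0.919, 0.395, 0.0], [0.395, -0.919, 0.0], [0.0, 0.0, -1.0]]
contact_force: [0.6, 0.2, -1.3]
gripper_width: 9.7
```

```bash
python3 -m inch '[{"fingers":1,"xyz":[0,0,0.1],"turn":0},{"fingers":1,"xyz":[0,0,0.1],"turn":0},{"fingers":1,"xyz":[0,0,0.2],"turn":0},{"fingers":1,"xyz":[0,0,0.2],"turn":0},{"fingers":1,"xyz":[0,0,0.2],"turn":0}]'
python3 - <<'E'
from h import *
import cv2
b=robot.capture("scene")
cv2.imwrite("pics/s13.png",cv2.resize(b[160:270,260:350,::-1],None,fx=5.4,fy=5.4,interpolation=cv2.INTER_CUBIC))
E
```

```text
time: 13.97
tool_pos: [530.0, -82.4, 36.7]
tcp_rot: [[0.919, 0.395, 0.001], [0.395, -0.919, -0.001], [0.001, 0.001, -1.0]]
contact_force: [-4.4, 0.6, 13.7]
gripper_width: 9.8
```

View pics/s13.png

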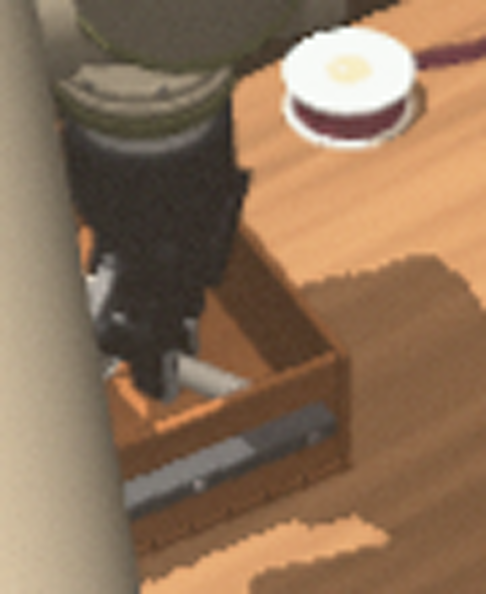

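Floor contact at TCP z 36.7, with 14 N upward. Easing up 1 mm, opening partway (to stay clear of the wall), and rising.

```bash
python3 -m inch '[{"fingers":1,"xyz":[0,0,-0.1],"turn":0},{"fingers":0.8,"xyz":[0,0,-0.1],"turn":0},{"fingers":0.6,"xyz":[0,0,-0.1],"turn":0},{"fingers":0.55,"xyz":[0,0,-0.1],"turn":0},{"fingers":0.55,"xyz":[0,0,-0.1],"turn":0}]'
python3 -m inch '[{"fingers":0.55,"xyz":[0,0,0],"turn":0},{"fingers":0.55,"xyz":[0,0,-0.3],"turn":0},{"fingers":0.55,"xyz":[0,0,-1],"turn":0},{"fingers":0.55,"xyz":[0,0,-2],"turn":0},{"fingers":0.55,"xyz":[0,0,-3.5],"turn":0}]'
python3 -m inch '[{"fingers":0.55,"xyz":[0,0,-2],"turn":0},{"fingers":0.55,"xyz":[0,0,-4.5],"turn":0},{"fingers":0.55,"xyz":[0,0,-7.5],"turn":0},{"fingers":0.55,"xyz":[0,0,-10.5],"turn":0},{"fingers":0.55,"xyz":[0,0,-13.5],"turn":0}]'
python3 -c "
from h import *
need([420,-330,300])"
```

```text
time: 14.43
tool_pos: [529.1, -79.7, 36.3]
tcp_rot: [[0.918, 0.396, -0.001], [0.396, -0.918, 0.003], [0.0, -0.004, -1.0]]
contact_force: [-2.3, 17.4, 10.1]
gripper_width: 38.3
time: 14.85
tool_pos: [529.5, -82.2, 71.4]
tcp_rot: [[0.919, 0.395, -0.001], [0.395, -0.919, 0.0], [-0.001, -0.001, -1.0]]
contact_force: [0.4, 0.0, -0.3]
gripper_width: 38.3
time: 15.27
tool_pos: [529.5, -82.4, 208.5]
tcp_rot: [[0.919, 0.394, 0.001], [0.394, -0.919, -0.0], [0.0, 0.001, -1.0]]
contact_force: [0.4, -0.6, 0.3]
gripper_width: 38.7
t 15.27 tcp [529.53 -82.41 208.53] q [-0.38  0.39  1.41 -0.    1.33  0.79] F [ 0.44 -0.57  0.33] w 38.7 yaw -66.8 
 shift cm [-19.83  18.44  -9.14] turn None
```

A 17 N side force showed up while opening: the right finger back probably touched the bin wall. It cleared on rising. Moving away to look.

```bash
python3 -m inch '[{"fingers":0.55,"xyz":[-2.5,2.5,-2],"turn":0},{"fingers":0.55,"xyz":[-5,5,-4],"turn":0},{"fingers":0.55,"xyz":[-7.5,7.5,-6],"turn":0},{"fingers":0.55,"xyz":[-10,10,-8],"turn":0},{"fingers":0.55,"xyz":[-12.5,12.5,-9],"turn":0}]'
python3 -m inch '[{"fingers":0.55,"xyz":[-2.5,2.5,0],"turn":0},{"fingers":0.55,"xyz":[-5,5,0],"turn":0},{"fingers":0.55,"xyz":[-7.5,7.5,0],"turn":0},{"fingers":0.55,"xyz":[-10,10,0],"turn":0},{"fingers":0.55,"xyz":[-10,12.5,0],"turn":0}]'
python3 - <<'E'
from h import *
import cv2
need([420,-330,300])
b=robot.capture("scene");a=robot.capture("top")
cv2.imwrite("pics/s14.png",b[:,:,::-1])
cv2.imwrite("pics/s14c.png",cv2.resize(b[110:290,190:350,::-1],None,fx=3.3,fy=3.3,interpolation=cv2.INTER_CUBIC))
cv2.imwrite("pics/t14.png",cv2.resize(a[100:250,190:350,::-1],None,fx=4,fy=4,interpolation=cv2.INTER_CUBIC))
E
```

```text
time: 15.68
tool_pos: [463.5, -248.1, 299.6]
tcp_rot: [[0.919, 0.395, 0.003], [0.395, -0.919, -0.003], [0.002, 0.004, -1.0]]
contact_force: [1.2, -0.6, 0.4]
gripper_width: 38.6
time: 16.1
tool_pos: [418.5, -403.6, 297.4]
tcp_rot: [[0.92, 0.391, -0.001], [0.391, -0.92, -0.001], [-0.001, 0.001, -1.0]]
contact_force: [0.4, 0.3, 0.3]
gripper_width: 38.7
t 16.1 tcp [ 418.53 -403.63  297.41] q [-0.97  0.41  1.12 -0.    1.61  0.2 ] F [0.45 0.31 0.34] w 38.7 yaw -67.0 
 shift cm [ 3.01 -6.72 -0.27] turn None
```

View pics/s14c.png

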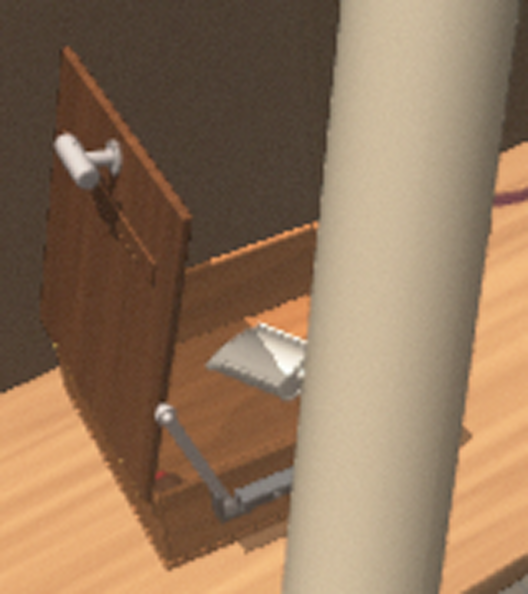

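View pics/t14.png

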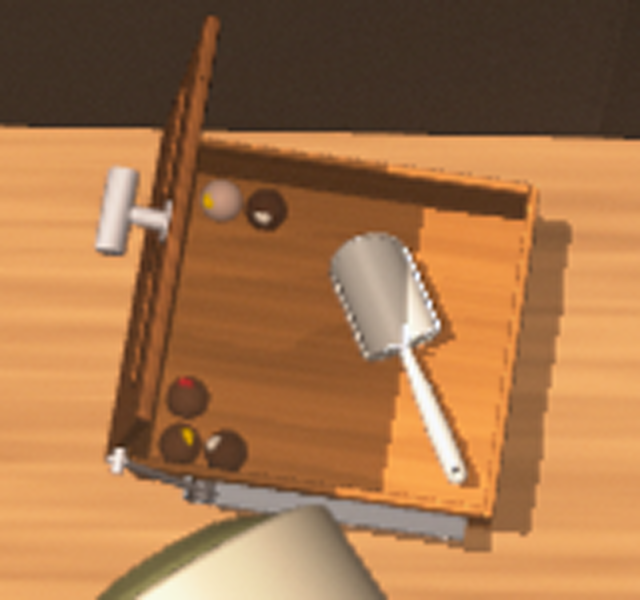

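Top view: the scoop lies bowl up inside the bin, with the tip near (365,237) and the handle end near (457,475), clear of walls and truffles. Scene view: the lid is propped and the stay foot is in the notch at crop (230,505). I'll move the arm out of the scene view for a last height check.

```bash
python3 -m inch '[{"fingers":0.55,"xyz":[-3,0,0],"turn":0},{"fingers":0.55,"xyz":[-6,0,0],"turn":0},{"fingers":0.55,"xyz":[-9,0,0],"turn":0},{"fingers":0.55,"xyz":[-12,0,0],"turn":0},{"fingers":0.55,"xyz":[-15,0,0],"turn":0}]'
python3 -m inch '[{"fingers":0.55,"xyz":[-3,0,0],"turn":0},{"fingers":0.55,"xyz":[-6,0.5,0],"turn":0},{"fingers":0.55,"xyz":[-8,1,0],"turn":0},{"fingers":0.55,"xyz":[-9,1,0],"turn":0},{"fingers":0.55,"xyz":[-9,1,0],"turn":0}]'
python3 - <<'E'
from h import *
import cv2
need([420,-330,300])
b=robot.capture("scene");a=robot.capture("top")
cv2.imwrite("pics/s15c.png",cv2.resize(b[150:270,230:350,::-1],None,fx=5,fy=5,interpolation=cv2.INTER_CUBIC))
cv2.imwrite("pics/t15.png",cv2.resize(a[100:250,190:350,::-1],None,fx=4,fy=4,interpolation=cv2.INTER_CUBIC))
E
```

```text
time: 16.62
tool_pos: [282.7, -459.5, 297.0]
tcp_rot: [[0.919, 0.395, 0.0], [0.395, -0.919, -0.001], [-0.0, 0.001, -1.0]]
contact_force: [-0.2, -0.5, 0.3]
gripper_width: 38.7
time: 17.03
tool_pos: [204.0, -504.8, 296.6]
tcp_rot: [[0.92, 0.393, -0.0], [0.393, -0.92, -0.0], [-0.0, -0.0, -1.0]]
contact_force: [0.7, 0.5, -0.1]
gripper_width: 38.5
t 17.03 tcp [ 203.95 -504.82  296.55] q [-1.4   0.34  1.23 -0.    1.57 -0.24] F [ 0.74  0.48 -0.09] w 38.5 yaw -66.9 
 shift cm [26.74 -7.59 -0.35] turn None
```

View pics/s15c.png

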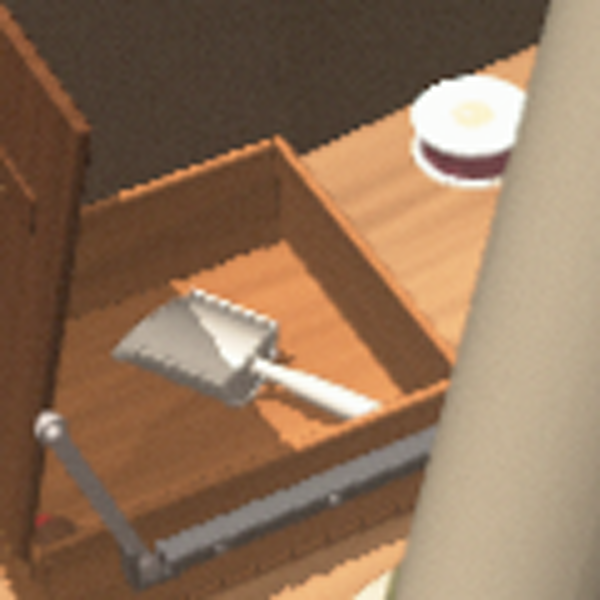

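View pics/t15.png

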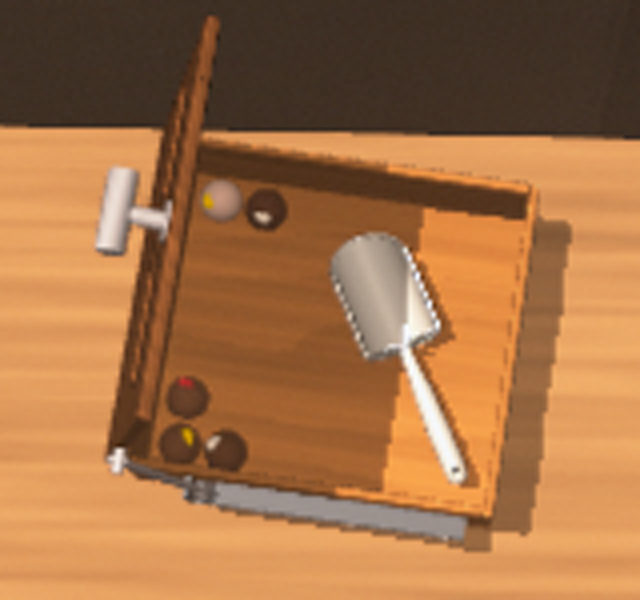

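Run:
```python
from h import *
A=lambda X,Y:np.array([190+(X+.5)/4-.5,100+(Y+.5)/4-.5])
B=lambda X,Y:np.array([230+(X+.5)/5-.5,150+(Y+.5)/5-.5])
for n,p,q in [("root",(404,346),(258,366)),("bnear/left base",(367,358),(235,400)),("right base",(438,325),(275,325))]:
    P,e=tri(A(*p),B(*q));print(n,P,Bn(P),e)
for n,p,z in [("end",(459,481),30),("tip",(362,236),14)]: print(n,Bn(onz("top",A(*p),z)))
print(robot.finish_job())
```

```text
root [557.19 -71.41  28.89] [-44.16  -0.67  22.89] 0.5153673840477495
bnear/left base [548.38 -49.08  25.28] [-23.09  10.83  19.28] 1.2133368533121711
right base [570.64 -92.46  35.36] [-63.37 -16.63  29.36] 0.18474044125491673
end [-90.53  80.41  24.  ]
tip [ -4.12 -72.95   8.  ]
the job is handed in; nothing more can be done
None
```

The bin is ready for one-handed serving: the lid is propped on its stay and the scoop lies bowl up on the bin floor. I handed the job in at about 17 s of the 64 s allowed.

- **Lid:** I raised it by the knob to about 1.49 rad and eased it back until the stay took the load, at about 76° with 14 N of resistance. After I let go it held by itself, and the last pictures show the stay's foot in the notch.
- **Scoop:** It lies diagonally in the bare part of the floor. The handle end is at about bin (−91, +80) mm and the bowl tip at about (−4, −73) mm, clear of the truffles and walls.
- **Robot:** It stands well clear of everything, with no contact force.

**What was less certain or differed:**
- The bowl's two base edges measured 19 and 29 mm above the floor where about 25 was expected. I put this down to pixel-reading error, since the handle root at 23 mm and both pictures show the scoop flat.
- The near bin wall hid the handle end in the scene view, so its height was not measured from two views.
- Gripped, the handle read 10 mm wide rather than 14, probably because I held the tapered part.
- A side force of 17 N, below the 40 N limit, appeared as the fingers opened inside the bin and was gone once they rose. The right finger probably touched the bin wall. The pictures show the scoop where I meant to lay it.

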